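# Shut the egg box and push it into its bay

## Task

Put the eggs away by pushing alone, without gripping or picking up anything: first tip the open lid of the egg box over and press it fully shut with the fingertips. Then push the shut box along the worktop, end first, into the empty right-hand bay of the wooden organiser until its end stops against the bay's back board. Push gently, never lift or tip the box, and leave the organiser's other things, the pepper mill, the salt shaker and the mug where they stand.

Things in the scene. Friction and masses are not known exactly. Their poses are not given: they have to be found in the camera images.
- egg_box: Pulp box of eggs, 106 mm wide (x), 158 mm long (y), 72 mm high when shut, about 0.4 kg; slides on the worktop at about 3 N. Origin: middle of its underside, z up. The tray's upright walls, 34 mm high, lie at x = -53 and +54 mm, y = -79 and +79 mm. It starts in front and to the right of the bay, y axis pointing roughly away from the robot, hinge side (+x) to the robot's right.
- egg_box_lid (a joint): Lid angle in rad: 0 shut, 1.6 wide open (stop). Lid: 105 mm deep from the hinge, 155 mm long, 36 mm thick, 15 g, slow damped hinge, no spring or catch. Above 1.25 rad it leans open against its stop; below that it sinks slowly (under 0.15 rad/s), so push it over and press it down. Open, it stands 141 mm high and its outside reaches 36 mm past the hinge (box x = +90 mm).
- lid_hinge (a point): Middle of the lid's hinge line, on the box at x = +53 mm, y = 0, 36 mm above its underside; the hinge runs along the box's long (y) side.
- lid_edge (a point): Middle of the lid's free edge, 105 mm from the hinge line: 36 mm above the worktop at box x = -52 mm when shut, 141 mm above it when wide open. The lid's outside is 36 mm from the plane through this edge and the hinge.
- organiser: Fixed wooden organiser, 366 mm wide, 117 mm deep, 100 mm high, two open-fronted bays without floor, low steel rail on top. Origin: on the worktop, middle of the mouth of the empty right-hand bay; x points into the bay, y to its left, z up. Bay: 124 mm wide (y = -62 to +62 mm), 105 mm deep, 86 mm clear height; walls and top board 14 mm thick (top board 86 to 100 mm above the worktop).
- bay_back (a point): Foot of the right-hand bay's upright back board, in the bay's middle line, 105 mm inside the mouth. An egg box pushed home against it has its middle 26 mm inside the mouth and still sticks out 53 mm in front.
- tin_left: Food tin, 58 mm diameter, 72 mm high, in the left bay of the organiser, the left one of two; leave alone. Origin: middle of its underside.
- tin_right: Food tin, 58 mm diameter, 72 mm high, in the left bay, the right one of two; leave alone. Origin: middle of its underside.
- jar_spice: Spice jar, 45 mm diameter, 106 mm high, on top of the organiser at the left; leave alone. Origin: middle of its underside.
- jar_spice_b: Spice jar, 45 mm diameter, 106 mm high, on top of the organiser, second from the left; leave alone. Origin: middle of its underside.
- jar_honey: Honey jar, 61 mm diameter, 90 mm high, on top of the organiser above the right bay; leave alone. Origin: middle of its underside.
- timer: Clockwork egg timer, 66 mm diameter, 56 mm high, on top of the organiser above the right bay at its right end; leave alone. Origin: middle of its underside.
- mill: Wooden pepper mill, 58 mm diameter, 165 mm high, on the worktop at the right, behind the egg box; leave alone. Origin: middle of its underside.
- salt: Salt shaker, 44 mm diameter, 90 mm high, on the worktop to the left of the bay's approach; leave alone. Origin: middle of its underside.
- mug: Mug, 80 mm diameter, 120 mm over the handle, 101 mm high, on the worktop at the left near the front; leave alone. Origin: middle of its underside.

How it is judged (in metres and radians):
On the way:
1. the egg box's lid is shut while the box still stands outside the bay (value of joint egg_box_lid below 0.08 rad and x of egg_box in the frame of organiser below -0.06 m), for 0.2 s.
At the end, for the whole second after the job is handed in: The egg box stands at rest on the worktop in the right-hand bay, its leading end within 10 mm of the back board, its middle within 15 mm of the bay's middle line and its long axis within 0.15 rad of the bay's; the lid is shut (under 0.08 rad) and every bystander is within 25 mm of where it stood (x of egg_box in the frame of organiser above 0.016 m and y of egg_box in the frame of organiser between -0.015 and 0.015 m and angle between the y axis of egg_box and the x axis of organiser, either way round below 0.15 rad and value of joint egg_box_lid below 0.08 rad and height (world z) of egg_box below 0.006 m and linear speed of egg_box below 0.01 m/s and distance of each of tin_left, tin_right, jar_spice, jar_spice_b, jar_honey, timer, mill, salt, mug from where it was at the start of the episode below 0.025 m); the robot touches nothing.
It fails at once if the egg box is lifted off the worktop (height (world z) of egg_box above 0.012 m).
It fails at once if the egg box is tipped (angle between egg_box's own z axis and vertical above 0.2 rad).
It fails at once if the fingers press the egg box with more than 30 N (contact force between the fingers and egg_box above 30 N).
It fails at once if a bystander is pushed about or knocked over (distance of any of tin_left, tin_right, jar_spice, jar_spice_b, jar_honey, timer, mill, salt, mug from where it was at the start of the episode above 0.04 m).
It also fails if it takes over 67 s, if anything falls off the work surface, if the arm or the gripper's body presses on something with over 40 N, if the wrist force passes 120 N, or if a joint passes its speed limit or range.

## Robot

A 6-joint arm with a two-finger parallel gripper is mounted at the origin on a cart in front of the work surface, level with it; the furniture and walls round the work are solid. World frame = base frame: x ahead of the robot, y to its left, z up, the work surface at z = 0. Lengths are in mm, angles in rad, forces in N, time in s.
With the tool pointing down it reaches from about 350 to 975 mm from the base axis. Payload 7.1 kg.
Tool frame: the origin (TCP) lies midway between the tips of the shut fingers; the grasp point (between the pads) lies 19 mm behind it (ctrl.grip_depth is the distance from the TCP to the grasp point, in mm); z points along the fingers, y is the line along which they close (so a half turn about z gives the same grasp; the last joint's range is limited). The gripper opens to 88 mm and grips with 3 to 60 N. Pads are 20 mm wide; open, the fingers measure 115 mm over their backs; the gripper's body (75 mm by 178 mm) begins 61 mm behind the grasp point.
Start: joints at [1.185, 0.423, 1.63, -0, 1.089, -0.019], TCP at [224.112, 583.42, 222.675] pointing down, gripper open.
Joint ranges: [-3, 3], [-0.9, 2.11], [0.09, 2.58], [-1.31, 4.45], [0.11, 2.69], [-2.54, 2.54]. Speed limits (rad/s): [2.39, 2.39, 3.01, 3.14, 3.14, 3.14].

## Interface

Orientations are given as a rotation vector (axis times angle).
In Python, from workcell import ctrl, cams gives the robot as it stands.
- The arm moves only by the tool move_arm, never from a script. Its argument "steps" is a list of rows, each a list of 3 entries, a list of its own where there are three numbers: the shift along the tool's x, y, z in units of 25 mm (1.0 is 25 mm), then the turn about the tool's z in units of 5 degrees (1.0 is 5 degrees), then the closure, from 0 (fully open) to 1 (shut). A call has 1 to 20 rows; each row shifts and turns the commanded pose from where the row before left it, along the tool's axes as they then stand; what a row does not reach is not made up. A row lasts 1/12 s, in which the tool goes at most 41.7 mm and 7.16 degrees, less where a joint would pass 70% of its speed; a pose out of reach is approached as far as the arm can. A call is refused whole if a number of a shift passes 1 or a number of a turn 1, either way. A call with a gripper value outside its range is refused whole. The fingers move at their own pace and stop on an object; the grip force is fixed at half the most. Time passes only in rows, so rows that do not move let the fingers close. It gives the time, the measured TCP pose, the force, the opening and the grip force at its end, in the units of the state.
- ctrl.get_obs(): the state, without advancing time (a new reading comes with each control period).
- cams.get_image(name): name is "scene" or "top" or "wrist"; returns a dict with "image" (480x640x3 uint8, red, green, blue), "camera_matrix" (3x3 intrinsics, pixels), "xyz" and "rotation" of the camera in the world; the wrist camera has in their place "mount" (4x4, takes a point from camera to tool coordinates, whose origin is the TCP and whose axes are the flange's). Camera axes: x right, y down, z forward; pixel columns grow to the right and rows downward; lengths in mm; the calibration is good to about 2 mm. A picture is of the moment at which its call begins: read the wrist's pose just before it. There is no depth.
- ctrl.close_job(): hands the job in; it is judged then, once.
Trained networks look in the newest picture that a camera, given by its name, has taken for a name from the list of things; names that differ only in an ending like _2 or _b are one class to them, and where a whole thing is asked for, a point or a joint stands for the part that bears it (a point fixed in the world has none). Each returns a list of dicts, best first, with "p" (0 to 1); they miss things now and then, are a little off and sometimes report something else, mostly with a low value. They report only what shows in the picture. A call takes as long as a camera call.
- cams.boxes_of(camera, thing): "rect" ([centre column, centre row, width, height] in pixels, round what is visible of it).
- cams.cut_out(camera, thing): "pixels" (480x640 bool, what is visible of it) and "rect" ([centre column, centre row, width, height] in pixels, round what is visible of it).
The state is a dict: "t": time; "qpos": joint angles; "qvel": joint speeds; "joint_torque": joint torques, N m; "ee_pos": TCP position; "orientation": TCP orientation; "ft_force": force on the tool from outside, world axes, zero at the start; "moment": the same for the moment, N m; "width": finger opening in mm; "grasp_force": force on a finger pad.
Only numpy, scipy, OpenCV 4.12 (cv2) and the standard library are available. Lean on these libraries where they do the work, as an engineer would, in place of code of your own. Each camera call takes 0.05 s, during which the arm holds its last target. There are 200 camera calls.

## Working session

There is one attempt and no reset: what is moved stays moved. The work goes in short steps, Python scripts to look and compute and a tool call to move; the robot and the scene stay as the last step left them, time stands still between calls to the robot, and variables do not carry over. Pictures are saved under pics/ and viewed, at most 11 in all, crops included, and the job is handed in when it is done.

Besides the shell and the picture viewer there is one more tool, called after ">>>" as name([rows], argument=value, ...), one row to a line, values as JSON. move_arm: Moves the arm, as the interface text tells. Its arguments: {"type":"object","properties":{"steps":{"type":"array"}},"required":["steps"]}

```bash
mkdir -p pics
cat > h.py <<'E'
import numpy as np, cv2
from workcell import ctrl, cams
from scipy.spatial.transform import Rotation as R
def ray(c,px):
    d=np.linalg.inv(c["camera_matrix"])@np.array([px[0],px[1],1.0]); return np.array(c["rotation"])@d
def at_z(c,px,z):
    d=ray(c,px); o=np.array(c["xyz"]); return (o+d*(z-o[2])/d[2])[:2]
def proj(c,P):
    p=(np.atleast_2d(P)-np.array(c["xyz"]))@np.array(c["rotation"]); p=p@np.array(c["camera_matrix"]).T; return p[:,:2]/p[:,2:]
E
python3 - <<'E'
from h import *
o=ctrl.get_obs(); print(o)
for n in ["scene","top"]:
    c=cams.get_image(n); cv2.imwrite(f"pics/{n}0.png",c["image"][:,:,::-1]); print(n,np.round(c["xyz"]),np.round(c["rotation"],3).tolist(),np.round(c["camera_matrix"]).tolist())
    for t in ["egg_box","organiser","mill","salt","mug","jar_honey","timer"]:
        print(t,[(np.round(b["rect"]).tolist(),round(b["p"],2), np.round(at_z(c,b["rect"][:2],40)).tolist()) for b in cams.boxes_of(n,t)[:2]])
E
```

```text
{'t': 0.0, 'qpos': array([ 1.18499958e+00,  4.23854973e-01,  1.63067400e+00, -3.45123731e-05,
        1.08857742e+00, -1.89875282e-02]), 'qvel': array([-1.62871314e-03,  1.20650868e-03,  3.54910513e-05, -5.15508180e-04,
       -9.59848285e-04,  1.02750834e-03]), 'joint_torque': array([-4.79988594e-03, -5.44618177e+01, -2.73660511e+01,  6.39258418e-02,
        2.30316137e-02, -1.17511827e-04]), 'ee_pos': array([223.92187411, 582.92690368, 221.89915097]), 'orientation': array([-5.72882864e-01, -3.08863732e+00,  2.33868729e-03]), 'ft_force': array([-0.12529302, -0.1835066 ,  1.21482537]), 'moment': array([-0.0410867 ,  0.00392731,  0.04719883]), 'grasp_force': 0.0, 'width': 87.68024467920384}
scene [-493. -597.  642.] [-1.755, 1.105, -0.672] [[619.0, 0.0, 329.0], [0.0, 619.0, 240.0], [0.0, 0.0, 1.0]]Traceback (most recent call last):
  File "<stdin>", line 6, in <module>
  File "h.py", line 7, in at_z
    d=ray(c,px); o=np.array(c["xyz"]); return (o+d*(z-o[2])/d[2])[:2]
                                                            ~^^^
IndexError: invalid index to scalar variable.
```

View pics/scene0.png

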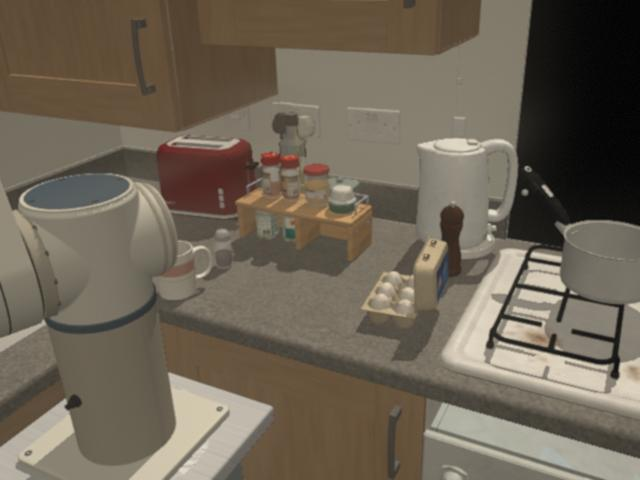

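The scene view shows the egg box at about (400,295) with its lid open toward the mill at (452,240). The organiser is at about (305,220). Camera rotation is a rotation vector, so I'll fix the helper.

```bash
sed -i 's/np.array(c\["rotation"\])/R.from_rotvec(c["rotation"]).as_matrix()/' h.py
python3 - <<'E'
from h import *
for n in ["scene","top"]:
    c=cams.get_image(n); cv2.imwrite(f"pics/{n}0.png",c["image"][:,:,::-1]); print(n,np.round(c["xyz"]),np.round(c["rotation"],3).tolist(),np.round(c["camera_matrix"]).tolist())
    for t in ["egg_box","egg_box_lid","organiser","mill","salt","mug","jar_honey","timer"]:
        print(t,[(np.round(b["rect"]).tolist(),round(b["p"],2), np.round(at_z(c,b["rect"][:2],40)).tolist()) for b in cams.boxes_of(n,t)[:2]])
    if n=="top":
        m=cams.cut_out(n,"egg_box")[0]["pixels"].astype(np.uint8)
        print(cv2.minAreaRect(cv2.findNonZero(m)))
        m=cams.cut_out(n,"organiser")[0]["pixels"].astype(np.uint8)
        print(cv2.minAreaRect(cv2.findNonZero(m)))
E
```

```text
scene [-493. -597.  642.] [-1.755, 1.105, -0.672] [[619.0, 0.0, 329.0], [0.0, 619.0, 240.0], [0.0, 0.0, 1.0]]
egg_box [([406.0, 285.0, 86.0, 93.0], 0.9, [527.0, -240.0]), ([304.0, 219.0, 139.0, 76.0], 0.49, [739.0, 105.0])]
egg_box_lid [([430.0, 275.0, 39.0, 78.0], 0.66, [585.0, -272.0])]
organiser [([303.0, 219.0, 139.0, 80.0], 0.84, [739.0, 108.0])]
mill [([452.0, 237.0, 25.0, 76.0], 0.93, [779.0, -260.0])]
salt [([224.0, 248.0, 16.0, 37.0], 0.7, [520.0, 192.0])]
mug [([185.0, 271.0, 55.0, 63.0], 0.58, [394.0, 201.0])]
jar_honey [([317.0, 188.0, 28.0, 40.0], 0.92, [951.0, 178.0]), ([292.0, 179.0, 22.0, 48.0], 0.17, [985.0, 281.0])]
timer [([342.0, 201.0, 25.0, 28.0], 0.65, [890.0, 71.0])]
top [ 312.  -71. 1272.] [-2.264, 1.912, -0.222] [[556.0, 0.0, 316.0], [0.0, 556.0, 248.0], [0.0, 0.0, 1.0]]
egg_box []
egg_box_lid []
organiser [([273.0, 194.0, 148.0, 76.0], 0.78, [703.0, 91.0]), ([286.0, 180.0, 28.0, 31.0], 0.53, [742.0, 67.0])]
mill [([430.0, 221.0, 36.0, 41.0], 0.66, [700.0, -277.0])]
salt [([215.0, 267.0, 22.0, 25.0], 0.87, [511.0, 189.0])]
mug [([194.0, 324.0, 53.0, 45.0], 0.59, [379.0, 208.0])]
jar_honey [([286.0, 180.0, 29.0, 24.0], 0.83, [742.0, 67.0]), ([430.0, 221.0, 36.0, 38.0], 0.28, [700.0, -277.0])]
timer [([317.0, 192.0, 26.0, 32.0], 0.95, [726.0, -9.0])]
((409.5, 302.5), (75.0, 71.0), 90.0)
((269.8388977050781, 190.87881469726562), (144.6885223388672, 54.540985107421875), 10.3888578414917)
```

View pics/top0.png

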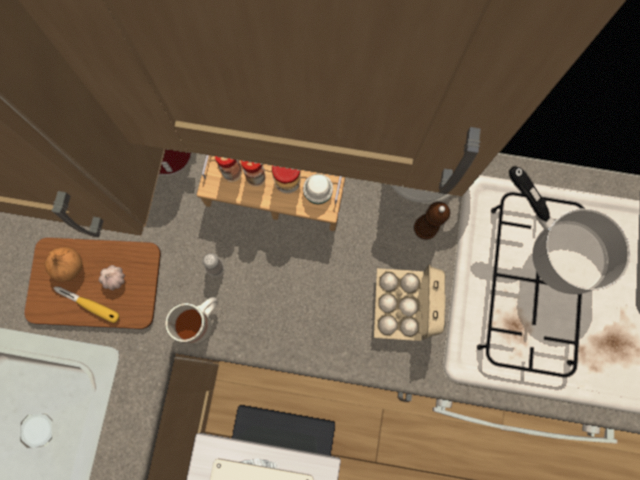

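The top view shows the tray rim corners near (377,268), (428,270), (374,339) and (421,339), with the lid standing at column ~436. The organiser's front top edge runs from about (201,198) to (335,226). I'll zoom in on both.

Run:
```python
from h import *
im=cv2.imread("pics/top0.png")
a=cv2.resize(im[255:355,360:460],None,fx=4,fy=4,interpolation=cv2.INTER_CUBIC)
b=cv2.resize(im[150:250,250:350],None,fx=4,fy=4,interpolation=cv2.INTER_CUBIC)
for k in (a,b):
    for i in range(0,400,40): cv2.line(k,(i,0),(i,6),(0,0,255),1); cv2.line(k,(0,i),(6,i),(0,0,255),1)
cv2.imwrite("pics/crop0.png",np.hstack([a,b]))
```

```text
(no output)
```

View pics/crop0.png

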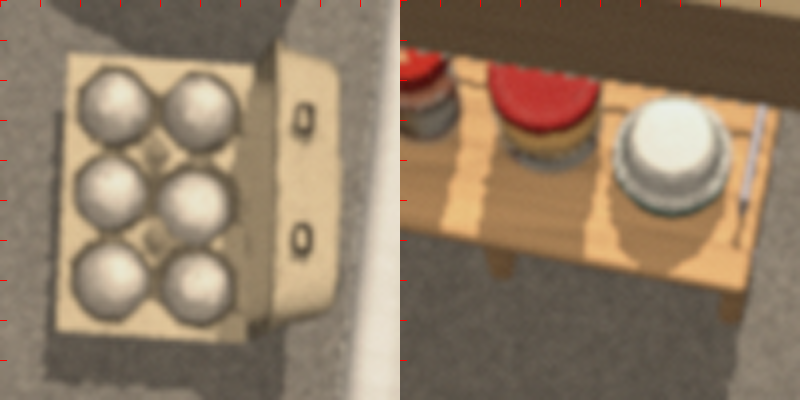

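Run:
```python
from h import *
c=cams.get_image("top"); s=cams.get_image("scene")
UL,LL,LR,UR=[at_z(c,p,34) for p in [(376.4,267.9),(373.4,337.4),(420.9,340.4),(423,271.2)]]
for p in (UL,LL,LR,UR): print(np.round(p,1))
y=UL-LL; print("len",np.linalg.norm(y),"w",np.linalg.norm(LR-LL),np.linalg.norm(UR-UL))
th=np.arctan2(y[1],y[0]); ctr=(UL+LR)/2; print("box ydir",th,"ctr",ctr,(LL+UR)/2)
rc=at_z(c,(336,222.2),100); lp=at_z(c,(250,207.2),100)
d=(lp-rc)/np.linalg.norm(lp-rc); print("rc",rc,"dir y",d, np.arctan2(d[1],d[0])-np.pi/2)
ax=np.array([d[1],-d[0]]); O=rc+76*d; print("org",O)
# overlay
def T(o,th,P): 
    P=np.array(P,float); return np.c_[o[0]+P[:,0]*np.cos(th)-P[:,1]*np.sin(th),o[1]+P[:,0]*np.sin(th)+P[:,1]*np.cos(th),P[:,2]]
tho=np.arctan2(ax[1],ax[0]); print(tho)
out=[]
for cc,(x0,y0,w,h) in ((s,(230,170,230,160)),(c,(190,140,260,210))):
    im=cv2.resize(cc["image"][:,:,::-1],None,fx=3,fy=3,interpolation=cv2.INTER_CUBIC)
    def L(P,col): 
        q=np.round(proj(cc,P)*3+1).astype(np.int32); cv2.polylines(im,[q],False,col,1,cv2.LINE_AA)
    for z in (0,34): L(T(ctr,th-np.pi/2,[(-53,-79,z),(54,-79,z),(54,79,z),(-53,79,z),(-53,-79,z)]),(0,0,255))
    L(T(ctr,th-np.pi/2,[(53,-77,36),(53,-77,141),(89,-77,141),(89,77,141),(53,77,141),(53,-77,141)]),(0,0,255))
    L(T(O,tho,[(0,-76,0),(0,-76,100),(0,290,100),(0,290,0)]),(255,0,0))
    L(T(O,tho,[(0,-62,0),(0,-62,86),(0,62,86),(0,62,0),(105,62,0),(105,-62,0),(0,-62,0)]),(255,0,0))
    cv2.imwrite("pics/ov_%d.png"%x0,im[y0*3:(y0+h)*3,x0*3:(x0+w)*3])
for n,t,z in [("mill","mill",80),("salt","salt",45)]:
    for cam,cc in (("top",c),("scene",s)):
        cams.get_image(cam)
        b=cams.boxes_of(cam,n)[0]["rect"]; print(n,cam,at_z(cc,b[:2],z), at_z(cc,(b[0],b[1]+b[3]/2),0))
```

```text
[ 571.3 -171.2]
[ 415.9 -186.9]
[ 426.9 -291. ]
[ 581.5 -276.3]
len 156.21026457077502 w 104.66099755319007 105.6320619615101
box ydir 0.10084629409463775 ctr [ 499.11271988 -231.07568736] [ 498.6881082  -231.60666779]
rc [643.34001001 -64.21736375] dir y [0.01051065 0.99994476] -0.010510843234672107
org [644.13881939  11.77843813]
-0.01051084323467208
mill top [ 689.55760167 -269.17733697] [ 665.67306064 -288.50166042]
mill scene [ 688.9364821  -282.29173431] [ 670.03627352 -292.6331689 ]
salt top [511.80163894 190.79407472] [491.07496905 194.44688607]
salt scene [513.66492368 185.98509233] [498.68879023 180.68433915]
```

View pics/ov_230.png

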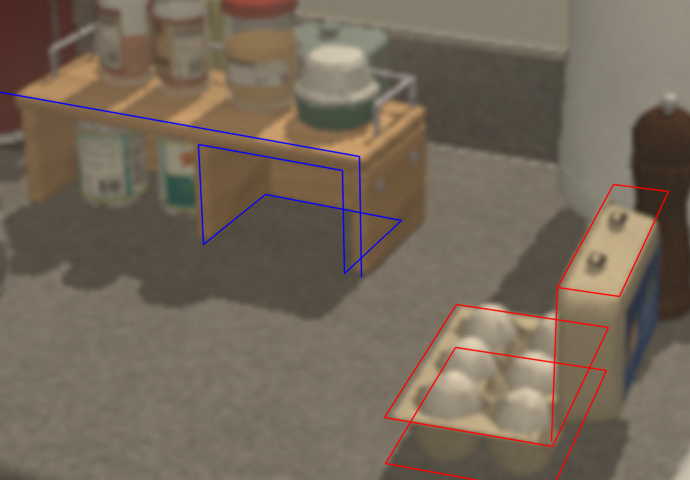

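View pics/ov_190.png

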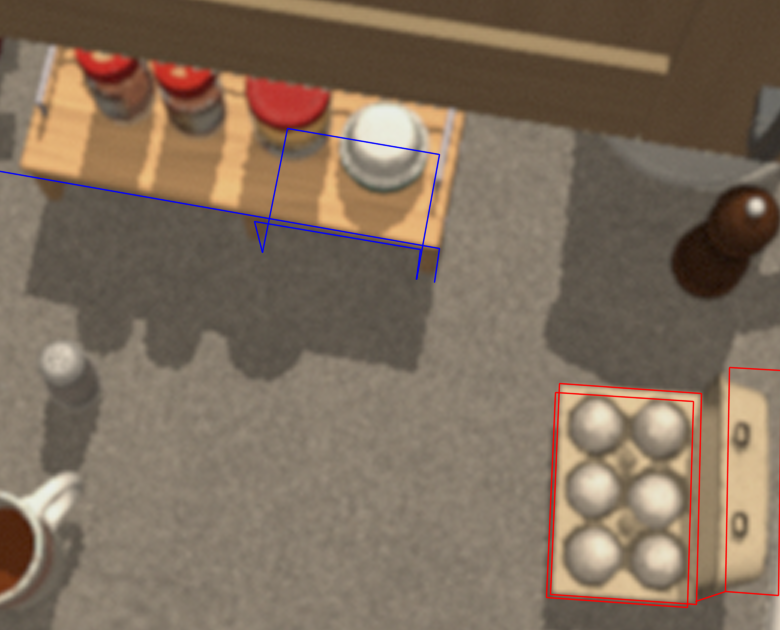

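The model fits both views: box centre at (499,-231) with its y-axis heading 0.10 rad, and bay mouth at (644,12) with heading about -0.01. First I'll turn the tool so the fingers line up along the lid, then travel to its outer side.

>>> move_arm([
  [[0,0,0],1,0],
  [[0,0,0],1,0],
  [[0,0,0],1,0],
  [[0,0,0],1,0],
  [[0,0,0],1,0],
  [[0,0,0],1,0],
  [[0,0,0],1,0],
  [[0,0,0],1,0],
  [[0,0,0],1,0],
  [[0,0,0],1,0],
  [[0,0,0],1,0],
  [[0,0,0],1,0],
  [[0,0,0],0.64,0],
  [[-0.5,0.1,0],0,0],
  [[-1,0.2,0],0,0],
  [[-1,0.2,0],0,0],
  [[-1,0.2,0],0,0],
  [[-1,0.2,0],0,0],
  [[-1,0.2,0],0,0],
  [[-1,0.2,0],0,0],
])

```text
t: 3.27
ee_pos: [272.9, 422.9, 222.7]
orientation: [2.104, 2.333, -0.0]
ft_force: [0.4, -0.2, -0.2]
width: 87.8
grasp_force: 0.0
```

>>> move_arm([
  [[-1,0.2,0],0,0],
  [[-1,0.2,0],0,0],
  [[-1,0.2,0],0,0],
  [[-1,0.2,0],0,0],
  [[-1,0.2,0],0,0],
  [[-1,0.2,0],0,0],
  [[-1,0.2,0],0,0],
  [[-1,0.2,0],0,0],
  [[-1,0.2,0],0,0],
  [[-1,0.2,0],0,0],
  [[-1,0.2,0],0,0],
  [[-1,0.2,0],0,0],
  [[-1,0.2,0],0,0],
  [[-1,0.2,0],0,0],
  [[-1,0.2,0],0,0],
  [[-1,0.2,0],0,0],
  [[-1,0.2,0],0,0],
  [[-1,0.2,0],0,0],
  [[-1,0.2,0],0,0],
  [[-1,0.2,0],0,0],
])

```text
t: 4.93
ee_pos: [422.1, -64.0, 222.7]
orientation: [2.104, 2.333, 0.0]
ft_force: [0.6, 0.4, -0.0]
width: 87.9
grasp_force: 0.0
```

>>> move_arm([
  [[-1,0.2,0],0,0],
  [[-1,0.2,0],0,0],
  [[-1,0.2,0],0,0],
  [[-1,0.2,0],0,0],
  [[-1,0.2,0],0,0],
  [[-1,0.2,0],0,0],
  [[-1,0.2,0],0,0],
  [[-1,0.1,0],0,0],
  [[-1,0,0],0,0],
  [[-1,0,0],0,0],
  [[-1,0,0],0,0],
  [[-0.7,0,0],0,0],
  [[0,0,0],0,0],
  [[0,0,0],0,0],
])

```text
t: 6.1
ee_pos: [488.5, -350.0, 222.4]
orientation: [-2.106, -2.33, -0.0]
ft_force: [-0.1, 1.1, -0.2]
width: 88.0
grasp_force: 0.0
```

>>> move_arm([
  [[0,0.45,0.8],0,0],
  [[0,0.45,0.9],0,0],
  [[0,0,0.9],0,0],
  [[0,0,0.9],0,0],
  [[0,0,0.8],0,0],
  [[0.2,0,0],0,0],
  [[0.2,0,0],0,0],
  [[0.2,0,0],0,0],
  [[0.2,0,0],0,0],
  [[0.15,0,0],0,0],
  [[0.15,0,0],0,0],
  [[0.15,0,0],0,0],
  [[0.15,0,0],0,0],
  [[0.15,0,0],0,0],
  [[0.15,0,0],0,0],
])

```text
t: 7.35
ee_pos: [507.6, -304.7, 115.3]
orientation: [2.107, 2.331, 0.0]
ft_force: [0.3, 0.3, 0.6]
width: 87.6
grasp_force: 0.3
```

Run:
```python
from h import *
print(ctrl.get_obs()["ee_pos"],ctrl.get_obs()["ft_force"])
for n in ("scene",):
    c=cams.get_image(n); cv2.imwrite("pics/s1.png",cv2.resize(c["image"][160:360,300:540,::-1],None,fx=3,fy=3))
```

```text
[ 507.58991006 -304.71211476  115.27021338] [0.31197871 0.27890364 0.62656981]
```

View pics/s1.png

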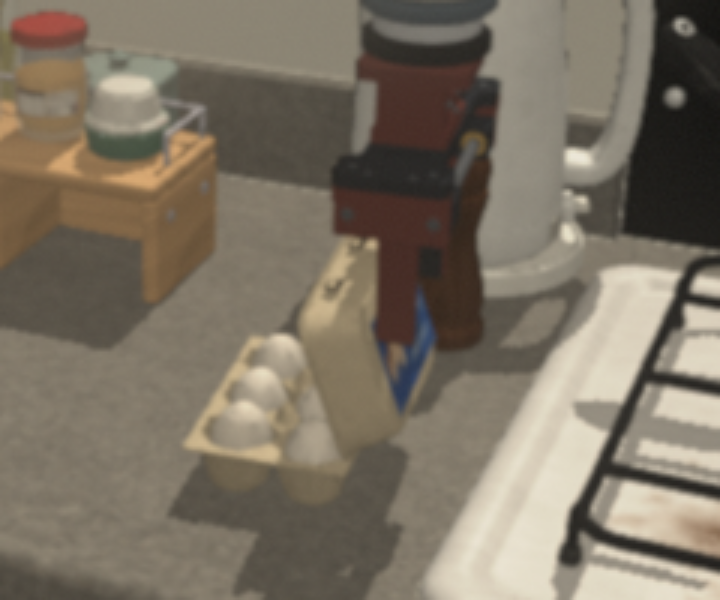

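The lid (crop x 300–430) is leaning in ahead of the fingers and the box hasn't moved. I'll keep sweeping.

>>> move_arm([
  [[0.16,0,0],0,0],
  [[0.16,0,0],0,0],
  [[0.16,0,0],0,0],
  [[0.16,0,0],0,0],
  [[0.16,0,0],0,0],
  [[0.16,0,0],0,0],
  [[0.16,0,0],0,0],
  [[0.16,0,0],0,0],
  [[0.16,0,0],0,0],
  [[0.16,0,0],0,0],
  [[0.16,0,0],0,0],
  [[0.16,0,0],0,0],
  [[0.16,0,0],0,0],
  [[0.16,0,0],0,0],
  [[0.16,0,0],0,0],
  [[0.16,0,0],0,0],
  [[0.16,0,0],0,0],
  [[0.16,0,0],0,0],
  [[0.16,0,0],0,0],
  [[0.16,0,0],0,0],
])

```text
t: 9.07
ee_pos: [499.5, -225.0, 115.2]
orientation: [-2.106, -2.331, 0.0]
ft_force: [-0.2, 0.6, -0.4]
width: 87.7
grasp_force: 0.0
```

>>> move_arm([
  [[0,0,0.1],0,0],
  [[0,0,0.1],0,0],
  [[0,0,0.1],0,0],
  [[0,0,0.1],0,0],
  [[0,0,0.1],0,0],
  [[0,0,0.1],0,0],
  [[0,0,0.1],0,0],
  [[0,0,0.1],0,0],
  [[0,0,0.1],0,0],
  [[0,0,0.1],0,0],
  [[0,0,0.1],0,0],
  [[0,0,0.1],0,0],
  [[0,0,0.1],0,0],
  [[0,0,0.1],0,0],
  [[0,0,0.1],0,0],
])

```text
t: 10.32
ee_pos: [499.5, -225.4, 77.4]
orientation: [-2.106, -2.331, 0.0]
ft_force: [0.0, 0.4, 0.0]
width: 87.8
grasp_force: 0.1
```

>>> move_arm([
  [[0,0,0.06],0,0],
  [[0,0,0.06],0,0],
  [[0,0,0.06],0,0],
  [[0,0,0.04],0,0],
  [[0,0,0],0,0],
])

```text
t: 10.73
ee_pos: [499.5, -225.4, 72.0]
orientation: [-2.106, -2.331, 0.0]
ft_force: [-0.6, 0.2, -0.4]
width: 87.7
grasp_force: 0.0
```

>>> move_arm([
  [[0,0,0.03],0,0],
  [[0,0,0],0,0],
])

```text
t: 10.9
ee_pos: [499.6, -225.5, 71.6]
orientation: [2.107, 2.331, 0.0]
ft_force: [-1.7, -0.2, 1.5]
width: 88.4
grasp_force: 0.9
```

>>> move_arm([
  [[0,0,0.03],0,0],
  [[0,0,0],0,0],
  [[0,0,0],0,0],
])

```text
t: 11.15
ee_pos: [499.6, -225.4, 71.4]
orientation: [2.107, 2.33, 0.0]
ft_force: [-2.0, 1.4, 8.5]
width: 87.9
grasp_force: 3.9
```

Run:
```python
from h import *
c=cams.get_image("scene"); cv2.imwrite("pics/s2.png",cv2.resize(c["image"][200:340,330:490,::-1],None,fx=4,fy=4,interpolation=cv2.INTER_CUBIC))
```

```text
(no output)
```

View pics/s2.png

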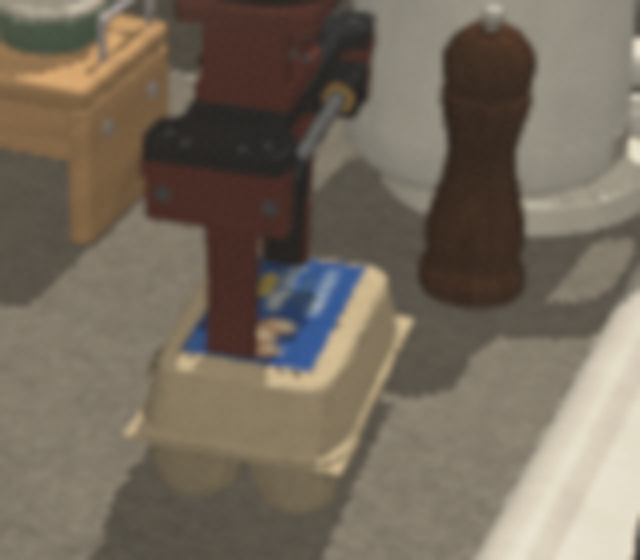

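The lid is shut flat, with the blue label level at crop (290,310), and it is bearing 8 N. Next I lift, go round to the hinge side and lower, then turn the fingers parallel to the bay.

>>> move_arm([
  [[0,0,-0.5],0,0],
  [[0,0,-1],0,0],
  [[-0.8,0,0],0,0],
  [[-1,0,0],0,0],
  [[-1,0,0],0.6,0],
  [[-0.8,0,0],0.67,0],
  [[0,0,0.6],0,0],
  [[0,0,0.9],0,0],
  [[0,0,0.9],0,0],
  [[0,0,0.9],0,0],
  [[0,0,0.6],0,0],
  [[0,0,0],0,0],
])

```text
t: 12.2
ee_pos: [505.8, -314.0, 8.2]
orientation: [-2.229, -2.207, 0.002]
ft_force: [-0.4, 0.4, 0.2]
width: 87.5
grasp_force: 0.0
```

Run:
```python
from h import *
c=cams.get_image("top")
m=cams.cut_out("top","egg_box")
for b in m[:2]:
    print(b["p"],b["rect"],cv2.minAreaRect(cv2.findNonZero(b["pixels"].astype(np.uint8))))
```

```text
0.96 [401.6, 282.4, 42.5, 29.4] ((401.29705810546875, 283.13824462890625), (40.64914321899414, 25.846721649169922), 4.39870548248291)
```

>>> move_arm([
  [[0.15,0,-0.1],0,0],
  [[0.15,0,-0.1],0,0],
  [[0.15,0,0],0,0],
  [[0.15,0,0],0,0],
  [[0.15,0,0],0,0],
  [[0.15,0,0],0,0],
  [[0.15,0,0],0,0],
  [[0.15,0,0],0,0],
  [[0.15,0,0],0,0],
  [[0.15,0,0],0,0],
  [[0.15,0,0],0,0],
  [[0.15,0,0],0,0],
  [[0.15,0,0],0,0],
  [[0.15,0,0],0,0],
  [[0.15,0,0],0,0],
  [[0.15,0,0],0,0],
  [[0.15,0,0],0,0],
  [[0.15,0,0],0,0],
  [[0.15,0,0],0,0],
  [[0.15,0,0],0,0],
])

```text
t: 13.97
ee_pos: [508.3, -239.7, 15.7]
orientation: [-2.232, -2.21, 0.0]
ft_force: [0.7, -1.7, 2.3]
width: 87.9
grasp_force: 1.5
```

>>> move_arm([
  [[0.2,0,0],0,0],
  [[0.2,0,0],0,0],
  [[0.2,0,0],0,0],
  [[0.2,0,0],0,0],
  [[0.2,0,0],0,0],
  [[0.2,0,0],0,0],
  [[0.2,0,0],0,0],
  [[0.2,0,0],0,0],
  [[0.2,0,0],0,0],
  [[0.2,0,0],0,0],
  [[0.2,0,0],0,0],
  [[0.2,0,0],0,0],
  [[0.2,0,0],0,0],
  [[0.2,0,0],0,0],
  [[0.2,0,0],0,0],
  [[0.2,0,0],0,0],
  [[0.2,0,0],0,0],
  [[0.2,0,0],0,0],
  [[0.2,0,0],0,0],
  [[0.2,0,0],0,0],
])

```text
t: 15.63
ee_pos: [509.2, -139.5, 15.6]
orientation: [-2.232, -2.21, 0.0]
ft_force: [0.1, -3.4, 1.5]
width: 87.6
grasp_force: 1.2
```

Run:
```python
from h import *
c=cams.get_image("top"); cv2.imwrite("pics/t3.png",cv2.resize(c["image"][150:350,220:420,::-1],None,fx=3,fy=3,interpolation=cv2.INTER_CUBIC))
```

```text
(no output)
```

View pics/t3.png

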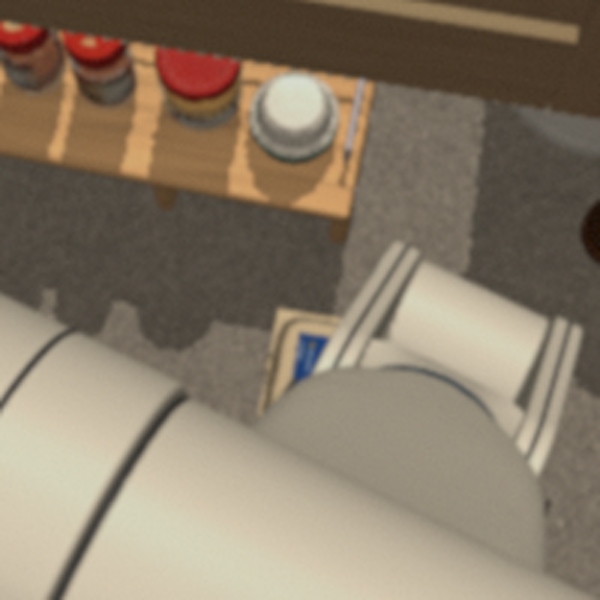

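The box's far-left corner shows at crop (279,311) with its left edge running to (263,405), so it is being pushed squarely. I'll check this numerically.

Run:
```python
from h import *
c=cams.get_image("top")
a=at_z(c,(220+279/3,150+311/3),34); b=at_z(c,(220+263/3,150+405/3),34); print(a,b,np.arctan2(*(a-b)[::-1]))
```

```text
[579.77631689 -23.9813868 ] [506.63498612 -24.27562628] 0.0040228675587119156
```

>>> move_arm([
  [[0.2,0,0],0,0],
  [[0.2,0,0],0,0],
  [[0.2,0,0],0,0],
  [[0.2,0,0],0,0],
  [[0.2,0,0],0,0],
  [[0.2,0,0],0,0],
  [[0.2,0,0],0,0],
  [[0.2,0,0],0,0],
  [[0.2,0,0],0,0],
  [[0.2,0,0],0,0],
  [[0.2,0,0],0,0],
  [[0.2,0,0],0,0],
  [[0.2,0,0],0,0],
  [[0.2,0,0],0,0],
  [[0.2,0,0],0,0],
  [[0.2,0,0],0,0],
  [[0.2,0,0],0,0],
  [[0.2,0,0],0,0],
  [[0,0,0],0,0],
])

```text
t: 17.32
ee_pos: [510.1, -49.1, 15.7]
orientation: [-2.232, -2.211, -0.0]
ft_force: [-0.2, 0.6, -1.1]
width: 88.2
grasp_force: 0.0
```

>>> move_arm([
  [[-0.5,0,0],0,0],
  [[-0.7,0,0],0,0],
  [[0,0,-1],0,0],
  [[0,0,-1],0,0],
  [[0,0,-1],0,0],
  [[0,0,-1],0,0],
  [[0,-0.9,-0.4],0,0],
  [[0.6,-0.9,0],0,0],
  [[0.7,-0.9,0],0,0],
  [[0.7,-0.9,0],0,0],
  [[0.7,-0.9,0],0,0],
  [[0.7,-0.9,0],0,0],
  [[0.2,0,0],0,0],
  [[0,0,0],0,0],
])

```text
t: 18.48
ee_pos: [375.2, 11.5, 125.9]
orientation: [2.231, 2.212, 0.0]
ft_force: [1.2, -0.8, 0.3]
width: 87.7
grasp_force: 0.0
```

>>> move_arm([
  [[0,0,0],-1,0],
  [[0,0,0],-1,0],
  [[0,0,0],-1,0],
  [[0,0,0],-1,0],
  [[0,0,0],-1,0],
  [[0,0,0],-1,0],
  [[0,0,0],-1,0],
  [[0,0,0],-1,0],
  [[0,0,0],-1,0],
  [[0,0,0],-1,0],
  [[0,0,0],-1,0],
  [[0,0,0],-1,0],
  [[0,0,0],-1,0],
  [[0,0,0],-1,0],
  [[0,0,0],-1,0],
  [[0,0,0],-1,0],
  [[0,0,0],-1,0],
  [[0,0,0],-1,0],
  [[0,0,0],0,0],
])

```text
t: 20.07
ee_pos: [377.5, 10.4, 125.9]
orientation: [0.012, 3.14, -0.0]
ft_force: [0.9, -0.1, 0.5]
width: 87.5
grasp_force: 0.0
```

Run:
```python
from h import *
o=ctrl.get_obs(); print(o["ee_pos"],o["orientation"],np.round(o["qpos"],2))
c=cams.get_image("top"); cv2.imwrite("pics/t4.png",cv2.resize(c["image"][150:350,200:400,::-1],None,fx=3,fy=3,interpolation=cv2.INTER_CUBIC))
```

```text
[377.46144443  10.36153434 125.88419426] [ 1.18930678e-02  3.14006536e+00 -1.69453903e-04] [-0.    0.23  2.22 -0.    0.68 -1.57]
```

View pics/t4.png

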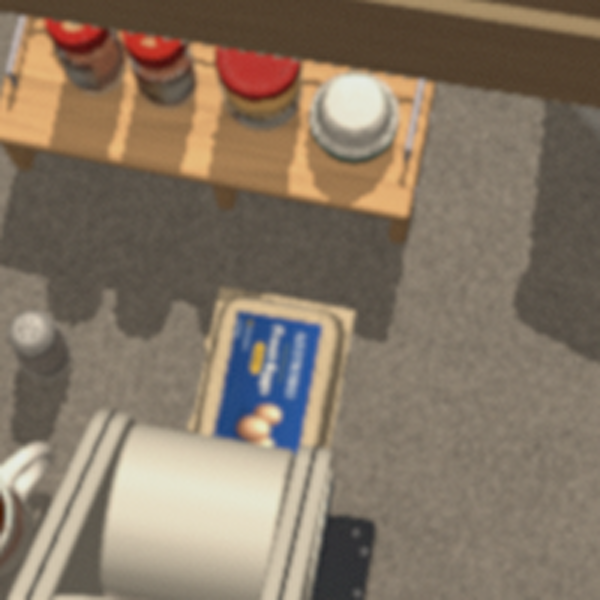

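The shut box stands in front of the bay with its far corners at crop (220,289) and (355,308). The right edge runs to (332,440) and the left edge to (193,425).

Run:
```python
from h import *
c=cams.get_image("top")
P=[at_z(c,(200+x/3,150+y/3),34) for x,y in ((220,289),(355,308),(193,425),(332,440))]
for p in P: print(p)
print([np.arctan2(*(P[i]-P[j])[::-1]) for i,j in((0,2),(1,3))],np.arctan2(-(P[1]-P[0])[0],(P[0]-P[1])[1]))
mid=(P[0]+P[1])/2; print("front mid",mid,"org y",mid[1]-11.8+(mid[0]-644.1)*0.0105)
# organiser recheck: foot of walls front
for x,y,z in((228,205,0),(398,242,0),(408,215,100),(0,143,100)): print(at_z(c,(200+x/3,150+y/3),z))
```

```text
[581.48812191  68.24335122]
[584.11571033 -35.57453442]
[475.473166    68.95008897]
[481.74654564 -35.38668842]
[np.float64(-0.00666629790110976), np.float64(-0.0018349840735831418)] -0.02530419076971378
front mid [582.80191612  16.3344084 ] org y 3.8907785211265447
[657.09447832  78.37338518]
[649.80369719 -59.17262741]
[644.53422121 -64.02526544]
[648.37579519 240.52838048]
```

>>> move_arm([
  [[0,0.22,0.8],0,0.3],
  [[0,0,0.9],0,0.3],
  [[0,0,0.9],0,0.3],
  [[0,0,0.9],0,0.3],
  [[0,0,0.9],0,0.3],
  [[-0.4,0,0],0,0.3],
  [[-0.4,0,0],0,0.3],
  [[-0.3,0,0],0,0.3],
  [[-0.1,0,0],0,0.3],
  [[0,0,0],0,0.3],
])

```text
t: 21.0
ee_pos: [408.3, 16.4, 16.9]
orientation: [0.016, 3.138, 0.0]
ft_force: [-0.1, -0.4, -0.9]
width: 61.5
grasp_force: 0.0
```

>>> move_arm([
  [[-0.1,0,0],0,0.3],
  [[-0.1,0,0],0,0.3],
  [[-0.15,0,0],0,0.3],
  [[-0.15,-0.01,0],0,0.3],
  [[-0.15,-0.01,0],0,0.3],
  [[-0.15,-0.01,0],0,0.3],
  [[-0.15,-0.01,0],0,0.3],
  [[-0.15,-0.01,0],0,0.3],
  [[-0.15,-0.01,0],0,0.3],
  [[-0.15,-0.01,0],0,0.3],
  [[-0.15,-0.01,0],0,0.3],
  [[-0.15,-0.01,0],0,0.3],
  [[-0.15,-0.01,0],0,0.3],
  [[-0.15,-0.01,0],0,0.3],
  [[-0.15,-0.01,0],0,0.3],
  [[-0.15,-0.01,0],0,0.3],
])

```text
t: 22.33
ee_pos: [463.6, 12.6, 15.7]
orientation: [-0.016, -3.141, 0.0]
ft_force: [-1.7, 1.2, -1.3]
width: 61.5
grasp_force: 0.6
```

Run:
```python
from h import *
o=ctrl.get_obs(); print(o["ee_pos"],o["orientation"],o["ft_force"],o["width"])
c=cams.get_image("top"); a=cv2.resize(c["image"][170:300,220:360,::-1],None,fx=4,fy=4,interpolation=cv2.INTER_CUBIC)
cv2.imwrite("pics/t5.png",a)
```

```text
[463.63635076  12.60137462  15.65756171] [-1.55727042e-02 -3.14149329e+00  4.70587086e-06] [-1.66435628  1.17810104 -1.2980848 ] 61.54435062652057
```

View pics/t5.png

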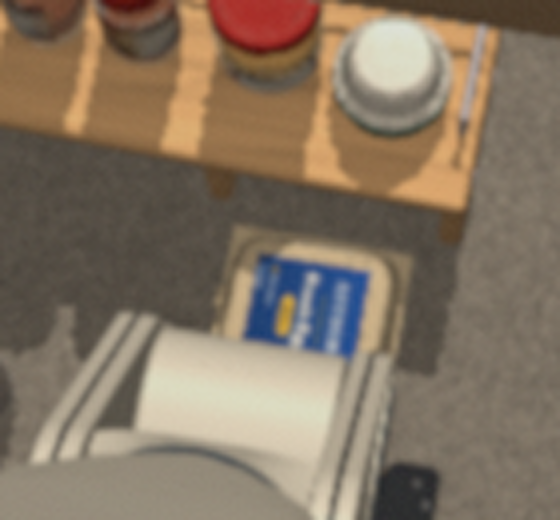

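Far corners are now at crop (237,226) and (412,254), and the wall feet span about x 208–232 and 440–465.

Run:
```python
from h import *
c=cams.get_image("top")
f=lambda x,y,z: at_z(c,(220+x/4,170+y/4),z)
A,B=f(237,226,34),f(412,254,34); print(A,B,(A+B)/2, np.arctan2(-(B-A)[0],(A-B)[1]))
for x,y in((208,193),(232,197),(440,238),(465,240)): print("foot",f(x,y,0))
print(f(468,210,100))
```

```text
[629.90257087  63.43216257] [630.39787637 -38.66467309] [630.15022362  12.38374474] -0.00485129251124329
foot [655.70135088  87.77363671]
foot [655.66845667  73.28068125]
foot [651.56004492 -52.49786782]
foot [652.83477847 -67.265794  ]
[643.03560047 -66.48025041]
```

The box is within about 2 mm of the bay's middle line and aligned, so I'll push it in.

>>> move_arm([
  [[-0.15,-0.003,0],0,0.3],
  [[-0.15,-0.003,0],0,0.3],
  [[-0.15,-0.003,0],0,0.3],
  [[-0.15,-0.003,0],0,0.3],
  [[-0.15,-0.003,0],0,0.3],
  [[-0.15,-0.003,0],0,0.3],
  [[-0.15,-0.003,0],0,0.3],
  [[-0.15,-0.003,0],0,0.3],
  [[-0.15,-0.003,0],0,0.3],
  [[-0.15,-0.003,0],0,0.3],
  [[-0.15,0,0],0,0.3],
  [[-0.15,0,0],0,0.3],
  [[-0.15,0,0],0,0.3],
  [[-0.15,0,0],0,0.3],
  [[-0.15,0,0],0,0.3],
  [[-0.15,0,0],0,0.3],
  [[-0.15,0,0],0,0.3],
  [[-0.15,0,0],0,0.3],
  [[-0.15,0,0],0,0.3],
  [[-0.15,0,0],0,0.3],
])

```text
t: 24.1
ee_pos: [538.6, 11.1, 15.7]
orientation: [-0.015, -3.141, 0.0]
ft_force: [-1.5, -0.2, 1.2]
width: 61.5
grasp_force: 1.2
```

>>> move_arm([
  [[-0.12,0,0],0,0.3],
  [[-0.12,0,0],0,0.3],
  [[-0.12,0,0],0,0.3],
  [[-0.12,0,0],0,0.3],
  [[-0.12,0,0],0,0.3],
  [[-0.12,0,0],0,0.3],
  [[-0.12,0,0],0,0.3],
  [[-0.12,0,0],0,0.3],
  [[-0.12,0,0],0,0.3],
  [[-0.12,0,0],0,0.3],
  [[-0.08,0,0],0,0.3],
  [[0,0,0],0,0.3],
])

```text
t: 25.1
ee_pos: [571.3, 10.8, 15.7]
orientation: [0.015, 3.14, -0.0]
ft_force: [0.2, -0.5, -0.3]
width: 61.5
grasp_force: 0.0
```

>>> move_arm([
  [[-0.06,0,0],0,0.3],
  [[-0.06,0,0],0,0.3],
  [[-0.06,0,0],0,0.3],
  [[-0.06,0,0],0,0.3],
  [[-0.04,0,0],0,0.3],
  [[0,0,0],0,0.3],
])

```text
t: 25.6
ee_pos: [577.8, 10.8, 15.7]
orientation: [0.015, 3.141, -0.0]
ft_force: [0.9, -0.1, -1.9]
width: 61.6
grasp_force: 0.2
```

>>> move_arm([
  [[-0.04,0,0],0,0.3],
  [[-0.04,0,0],0,0.3],
  [[0,0,0],0,0.3],
])

```text
t: 25.85
ee_pos: [579.5, 10.7, 15.7]
orientation: [0.016, 3.141, 0.0]
ft_force: [-1.4, -0.1, 1.4]
width: 61.5
grasp_force: 0.6
```

>>> move_arm([
  [[-0.04,0,0],0,0.3],
  [[-0.04,0,0],0,0.3],
  [[0,0,0],0,0.3],
])

```text
t: 26.1
ee_pos: [580.2, 10.7, 15.6]
orientation: [-0.016, -3.139, 0.0]
ft_force: [-6.0, 0.1, 4.4]
width: 61.3
grasp_force: 2.6
```

>>> move_arm([
  [[-0.04,0,0],0,0.3],
  [[0,0,0],0,0.3],
])

```text
t: 26.27
ee_pos: [580.2, 10.8, 15.5]
orientation: [-0.016, -3.137, -0.0]
ft_force: [-7.5, 0.4, 6.2]
width: 61.7
grasp_force: 4.0
```

>>> move_arm([
  [[-0.03,0,0],0,0.3],
  [[0,0,0],0,0.3],
])

```text
t: 26.43
ee_pos: [580.2, 10.7, 15.4]
orientation: [-0.015, -3.136, 0.0]
ft_force: [-9.7, 0.7, 8.2]
width: 61.6
grasp_force: 4.9
```

The force rises with no further movement at TCP x = 580.2, against a predicted 581.6, so the box is home. I'll back off, lift clear and check.

>>> move_arm([
  [[0.2,0,0],0,0.3],
  [[0.6,0,0],0,0.3],
  [[1,0,0],0,0.3],
  [[1,0,0],0,0.3],
  [[1,0,0],0,0.3],
  [[1,0,0],0,0.3],
  [[1,0,-0.5],0,0.3],
  [[1,0,-1],0,0.3],
  [[0,0,-1],0,0.3],
  [[0,0,-1],0,0.3],
  [[0,0,-0.5],0,0.3],
  [[0,0,0],0,0.3],
])

```text
t: 27.43
ee_pos: [415.8, 12.4, 118.4]
orientation: [0.015, 3.134, 0.0]
ft_force: [0.9, 1.1, 0.2]
width: 61.6
grasp_force: 0.0
```

Run:
```python
from h import *
c=cams.get_image("scene"); a=cv2.resize(c["image"][150:290,220:400,::-1],None,fx=4,fy=4,interpolation=cv2.INTER_CUBIC)
th=-0.0105; O=(644.1,11.8)
P=np.array([(-53,y,z) for y,z in((-53,0),(53,0),(53,34),(-53,34),(-53,0))],float)
W=np.c_[O[0]+P[:,0]*np.cos(th)-P[:,1]*np.sin(th),O[1]+P[:,0]*np.sin(th)+P[:,1]*np.cos(th),P[:,2]]
q=((proj(c,W)-[220,150])*4).round().astype(np.int32); cv2.polylines(a,[q],False,(0,0,255),1)
cv2.imwrite("pics/s6.png",a)
```

```text
(no output)
```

View pics/s6.png

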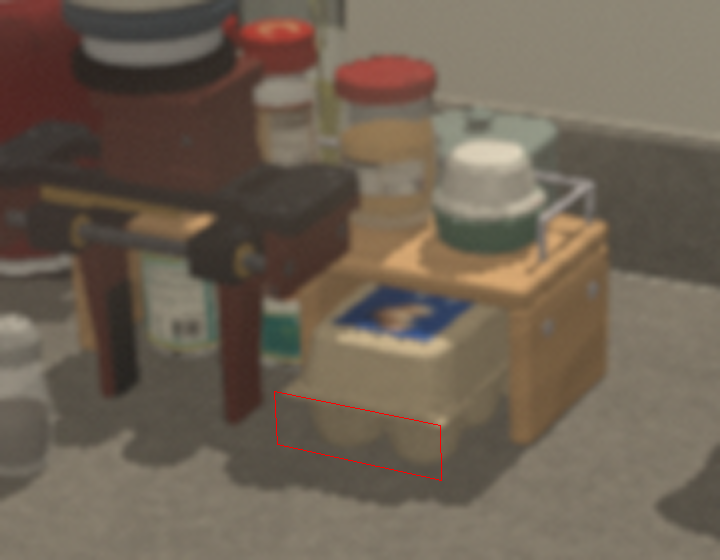

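The box sits home in the bay with its lid shut. Its rim corners at crop (277,390) and (442,424) match the predicted outline, and the bystanders in view are in place.

```bash
python3 -c "
from workcell import ctrl
print(ctrl.close_job())"
```

```text
the job is handed in; nothing more can be done
None
```

The egg box is shut, pushed end first into the right-hand bay until it stopped against the back board, and the job is handed in at about 27 s. The last scene picture shows it home and close to the bay's middle line, but the hand-in returned no verdict.

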